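Unlock the plaster vibrator and hold its dial at the third step

TASK

Get the bench plaster vibrator running for the mould on its plate: draw the lock pin straight up out of its bore, hang it upright by its head in the open fork (the side notch) on the other side of the lever and let go of it, then press the dial's spring-return lever down past its first two detents to the third of its four steps, where the lever stands level, and keep it pressed there. Finish while holding the lever at the third step (it springs back if released, so do not let go), and leave the mould and the other things on the bench where they are.

Things in the scene. Friction and masses are not known exactly. Their poses are not given: they have to be found in the camera images.
- unit: fixed vibrator: white housing 130 (x) x 176 (y) x 90 mm high, round plate on top at 112 mm. Origin under the housing's centre on the worktop; x from its front to its back (away from the robot), y left, z up; turned up to 0.3 rad. Here, in mm: dial axle along y at x -85, z 75, small turret over it up to z 125; lever at y 0; pin pillar 34 x 34, top z 80, at x -97, y 50; parking fork at x -97, y -60
- dial (a joint): turn of the dial, rad: 0 at rest, lever to the unit's front (-x) and 45 degrees up; grows as the lever is pressed down. Steps at 0.26, 0.52, 0.78 (third, lever level), 1.04 (fourth; stop at 1.10); small detent bumps midway before each. A spring always returns it to 0: 0.27 N m at rest, 0.5 at the third step; bumps add or take up to 0.1. Pressing takes 4 to 14 N. The seated pin blocks it
- lever_pad (a point): point on top of the dial's flat black lever, on its middle line, 70 mm from the axle. Lever 24 mm wide, 8 mm thick, reaching 92 mm from the axle; at rest its end stands 140 mm above the worktop; level at the third step its upper face is 79 mm above the worktop. Best pressed straight down 50 mm in front of the axle
- pin: loose steel lock pin, upright: shank 10 mm thick, 60 mm long, above it a round knurled head 24 mm thick, 36 mm tall; about 70 g. Origin: centre of the shank's foot, z along the pin to the head. At first it stands in the pillar's 12 mm bore, 32 mm deep, foot 48 mm above the worktop, underside of the head 28 mm above the pillar
- pin_head (a point): point on the pin's axis to grip its head, 82 mm above its foot, 14 mm below its top
- bore (a point): centre of the mouth of the pin's bore, at the pillar's top, 80 mm above the worktop; the bore is vertical
- notch (a point): parking place on the fork's upper face, 80 mm above the worktop: two prongs along the unit's x, 8 mm thick, with a gap 15 mm wide (unit's y) between them, open from above and to the front (-x, flared mouth); the gap's straight part runs 23 mm to the front and 23 mm to the back of this point. Parked, the shank hangs in the gap, the head rests on the prongs, the foot is 20 mm above the worktop
- mould: loose plaster cast 63 x 77 x 24 mm lying on the vibrator's round plate; bystander. Origin: centre of its underside
- dish: small white waisted glass dish, 39 mm wide, 27 mm tall, in front of the vibrator to the right; bystander. Origin: centre of its underside
- denture_a: denture 62 x 76 x 17 mm lying to the left; bystander. Origin: centre of its underside
- tool_carver: thin grey carver 8 x 149 x 8 mm lying near the robot; bystander. Origin: centre of its underside
- cast_b: plaster cast 63 x 77 x 31 mm with teeth, lying to the right; bystander. Origin: centre of its underside
Mind the look-alikes: they are no part of the job. There is more than one size of the pin; the one meant has the size given above.

How it is judged:
By the outcome, as a careful person would: the job done as asked, in the order asked, and still so for the second after the job is handed in, while the arm keeps its last pose, push and grip.
It also fails if it takes over 56 s, if anything falls off the work surface, if the arm or the gripper's body presses on something with over 40 N, if the wrist force passes 120 N, or if a joint passes its speed limit or range.

ROBOT

A 7-joint arm with a two-finger parallel gripper is mounted at the origin on a cart in front of the work surface, level with it; the furniture and walls round the work are solid. World frame = base frame: x ahead of the robot, y to its left, z up, the work surface at z = 0. Lengths are in mm, angles in rad, forces in N, time in s.
With the tool pointing down it reaches from about 425 to 875 mm from the base axis. Payload 4.7 kg.
Tool frame: the origin (TCP) lies at the very end of the fingers, on their centre line; the grasp point (between the pads) lies 19 mm behind it; z points along the fingers, y is the line along which they close (so a half turn about z gives the same grasp; the last joint's range is limited). The gripper opens to 87 mm and grips with 3 to 60 N. Pads are 19 mm wide; open, the fingers measure 117 mm over their backs; the gripper's body (75 mm by 190 mm) begins 51 mm behind the grasp point.
Start: joints at [1.311, 0.321, -0.07, 1.45, 0.023, 1.371, -0.057], TCP at [175.733, -625.817, 195.587] pointing down, gripper open.
Joint ranges: [-2.86, 2.86], [-0.3, 2.09], [-1.38, 1.24], [0.06, 2.45], [-1.56, 4.7], [0.09, 2.05], [-2.69, 2.69]. Speed limits (rad/s): [2.57, 2.57, 3.14, 3.14, 3.14, 3.14, 3.14].

INTERFACE

Orientations are given as a rotation vector (axis times angle).
In Python, from bench import bot, optics gives the robot as it stands.
- The arm moves only by the tool apply_moves, never from a script. Its argument "increments" is a list that holds one entry, the list of rows, each a list of 6 numbers: the shift along the tool's x, y, z normalised to -1 to 1, where 1 is 25 cm, then the turn, a rotation vector about the tool's x, y, z normalised to -1 to 1, where 1 is pi rad. In form: [[[dx, dy, dz, ax, ay, az], ...]]. A call has 1 to 5 rows; each row is the pose to reach, as a shift and turn from the pose commanded when the call began, along the tool's axes at that moment, turning the shorter way round; what a row does not reach only later rows make up. A row lasts 1/10 s, in which the tool goes at most 50 mm and 8.59 degrees, less where a joint would pass 70% of its speed; a pose out of reach is approached as far as the arm can. A call with a number of a shift or a turn outside -1 to 1 is refused whole. A call with a gripper value outside its range is refused whole. "jaw" is the closure, from 0 (fully open) to 1 (shut), set as the call begins (left out, the last holds). The fingers move at their own pace and stop on an object; "grip_force" is the grip in N (left out, the last holds). Time passes only in rows, so rows that repeat a pose let the fingers close. It gives the time, the measured TCP pose, the force, the opening and the grip force at its end, in the units of the state.
- bot.observe(): the state, without advancing time (a new reading comes with each control period).
- optics.snapshot(name): name is "side" or "top" or "wrist"; returns a dict with "pixels" (480x640x3 uint8, red, green, blue), "z_map" (480x640 float32, mm along the optical axis (not along the pixel's ray), 0 where there is no reading), "fx", "fy", "cx", "cy" (pixels), "pose" (4x4, takes a point from camera to world coordinates); the wrist camera has in their place "tool_from_camera" (4x4, takes a point from camera to tool coordinates, whose origin is the TCP and whose axes are the flange's). Camera axes: x right, y down, z forward; pixel columns grow to the right and rows downward; lengths in mm; the calibration is good to about 2 mm. A picture is of the moment at which its call begins: read the wrist's pose just before it.
- bot.close_job(): hands the job in; it is judged then, once.
Trained networks look in the newest picture that a camera, given by its name, has taken for a name from the list of things; names that differ only in an ending like _2 or _b are one class to them, and where a whole thing is asked for, a point or a joint stands for the part that bears it (a point fixed in the world has none). Each returns a list of dicts, best first, with "p" (0 to 1); they miss things now and then, are a little off and sometimes report something else, mostly with a low value. They report only what shows in the picture. A call takes as long as a camera call. They do not tell look-alikes from the thing itself.
- optics.cut_out(camera, name): "mask" (480x640 bool, what is visible of it) and "extent" ([left, top, width, height] in pixels, round what is visible of it).
The state is a dict: "t": time; "joint_pos": joint angles; "joint_vel": joint speeds; "effort": joint torques, N m; "eef_pos": TCP position; "orientation": TCP orientation; "ft_force": force on the tool from outside, world axes, zero at the start; "moment": the same for the moment, N m; "width": finger opening in mm; "finger_force": force on a finger pad.
Only numpy, scipy, OpenCV 4.12 (cv2) and the standard library are available. Lean on these libraries where they do the work, as an engineer would, in place of code of your own. Each camera call takes 0.05 s, during which the arm holds its last target. There are 200 camera calls.

## Working session

There is one attempt and no reset: what is moved stays moved. The work goes in short steps, Python scripts to look and compute and a tool call to move; the robot and the scene stay as the last step left them, time stands still between calls to the robot, and variables do not carry over. Pictures are saved under pics/ and viewed, at most 10 in all, crops included, and the job is handed in when it is done.

Besides the shell and the picture viewer there is one more tool, called after ">>>" as name(argument=value, ...), one argument or row to a line, values as JSON. apply_moves: Moves the arm, as the interface text tells. Its arguments: {"type":"object","properties":{"increments":{"type":"array","items":{"type":"array","items":{"type":"array","items":{"type":"number"}}}},"jaw":{"type":"number"},"grip_force":{"type":"number"}},"required":["increments"]}

```bash
mkdir -p pics; ls; cat > h.py <<'E'
import numpy as np, cv2
from bench import bot, optics
def snap(n,f=None):
    s=bot.observe(); d=optics.snapshot(n)
    if n=="wrist":
        from scipy.spatial.transform import Rotation as R
        T=np.eye(4);T[:3,:3]=R.from_rotvec(s["orientation"]).as_matrix();T[:3,3]=s["eef_pos"]
        d["pose"]=T@np.array(d["tool_from_camera"])
    if f: cv2.imwrite("pics/"+f,d["pixels"][:,:,::-1])
    z=d["z_map"];v,u=np.mgrid[:480,:640]
    P=np.stack([(u-d["cx"])/d["fx"]*z,(v-d["cy"])/d["fy"]*z,z,np.ones_like(z)],-1)@np.array(d["pose"]).T
    d["P"]=P[...,:3]; d["P"][z==0]=np.nan
    return d
def find(n,names,d):
    for k in names:
        for r in optics.cut_out(n,k)[:3]:
            if r["p"]<.2: continue
            p=d["P"][r["mask"]]; p=p[~np.isnan(p[:,0])]
            print(n,k,round(r["p"],2),r["extent"],np.round(np.median(p,0)) if len(p) else None, np.round(np.percentile(p,[2,98],axis=0)).tolist() if len(p) else None)
E
python3 - <<'E'
from h import *
s=bot.observe();print(s)
for n in("side","top"):
    d=snap(n,n+"1.png"); print(np.round(d["pose"],3).tolist(),d["fx"])
    find(n,["unit","dial","pin","mould","dish"],d)
E
```

```text
pics
{'t': 0.0, 'joint_pos': array([ 1.31109939,  0.32183701, -0.07006182,  1.45168182,  0.02262464,
        1.37077599, -0.05689563]), 'joint_vel': array([-0.0010961 , -0.00192173,  0.00079734,  0.00032264, -0.00125454,
        0.00085154, -0.00032564]), 'effort': array([ 1.17017862e-03, -4.91285348e+01, -4.03574500e-01, -3.12524235e+01,
       -6.42375438e-02,  4.35809931e-02,  1.84777609e-04]), 'eef_pos': array([ 175.51650041, -625.22986084,  194.44886187]), 'orientation': array([-3.11033768e+00, -4.28509519e-01,  6.09836607e-04]), 'ft_force': array([ 0.60201054,  0.06764152, -0.45157606]), 'moment': array([-0.00041316, -0.02289556, -0.01117973]), 'finger_force': 0.0, 'width': 87.01948861485151}
[[0.968, -0.121, 0.222, 352.941], [-0.251, -0.381, 0.89, -862.195], [-0.023, -0.917, -0.399, 505.754], [0.0, 0.0, 0.0, 1.0]] 463.6235307293879
side unit 0.73 [290.3, 236.2, 114.2, 90.8] [ 591. -133.   75.] [[502.0, -175.0, 6.0], [677.0, -23.0, 118.0]]
side unit 0.35 [276.3, 315.9, 19.1, 21.4] [ 452. -159.   21.] [[435.0, -171.0, 1.0], [471.0, -121.0, 29.0]]
side dial 0.55 [291.4, 236.8, 48
[... 876 characters left out ...]
9.0] [534. -37. 108.] [[498.0, -61.0, 79.0], [569.0, -24.0, 141.0]]
top dial 0.27 [294.5, 163.0, 93.8, 101.2] [596. -54.  89.] [[505.0, -159.0, 7.0], [707.0, 40.0, 120.0]]
top pin 0.69 [258.7, 224.3, 14.3, 14.1] [552. 118. 123.] [[540.0, 103.0, 86.0], [568.0, 132.0, 128.0]]
top pin 0.69 [367.5, 270.0, 18.0, 18.9] [ 454. -147.   22.] [[437.0, -166.0, -4.0], [474.0, -127.0, 29.0]]
top pin 0.53 [335.2, 291.2, 13.4, 14.3] [404. -57. 123.] [[390.0, -72.0, 108.0], [417.0, -44.0, 128.0]]
top mould 0.92 [332.4, 171.2, 37.4, 29.4] [658. -81. 133.] [[627.0, -114.0, 116.0], [684.0, -44.0, 139.0]]
top dish 0.52 [366.7, 270.2, 18.3, 19.1] [ 455. -149.   23.] [[437.0, -168.0, -3.0], [475.0, -131.0, 29.0]]
```

```bash
python3 - <<'E'
import cv2
a=cv2.imread("pics/side1.png")[190:350,210:450];b=cv2.imread("pics/top1.png")[150:320,240:420]
cv2.imwrite("pics/a.png",cv2.resize(a,(800,533),interpolation=2));cv2.imwrite("pics/b.png",cv2.resize(b,(630,595),interpolation=2))
E
```

```text
(no output)
```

View pics/a.png

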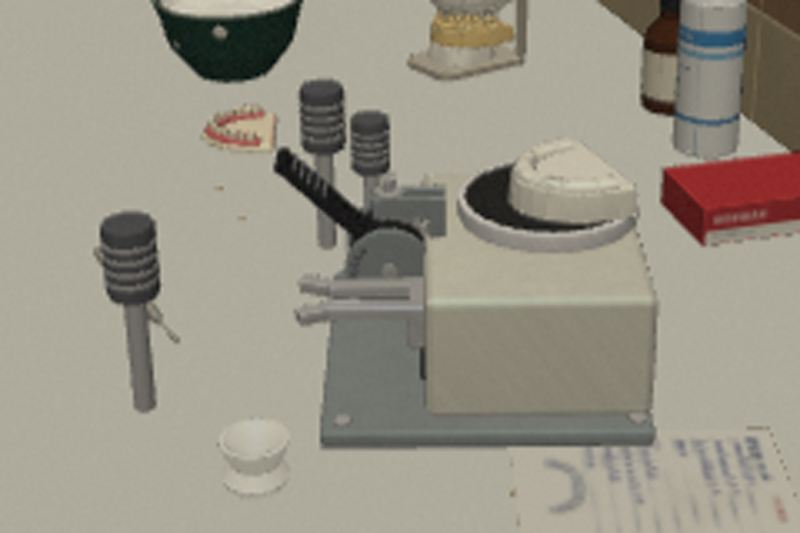

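View pics/b.png

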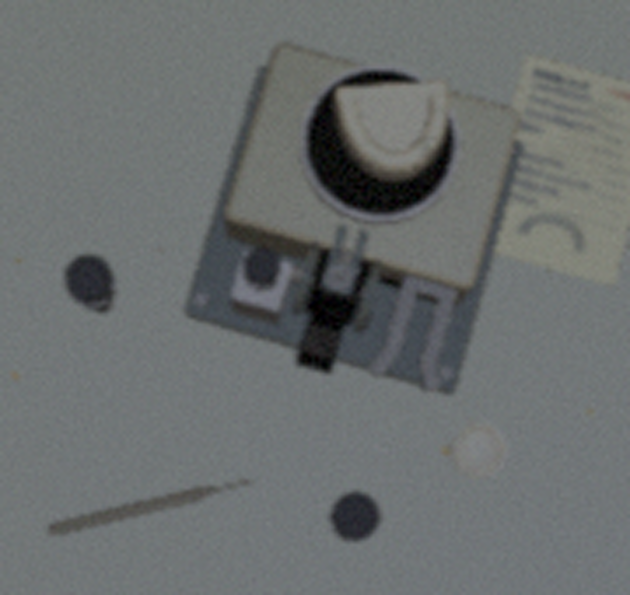

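The side view shows three knurled pins. Two stand free on the worktop at px ≈(249,283) and (306,240), and both are look-alikes. The target is in the pillar at ≈(321,232). The top view has it at ≈(315,226), with the fork at right ≈(360,245) and the unit turned about −0.28 rad.

```bash
cat >> h.py <<'E'
def hl(d,zlo,zhi,c,r):
    P=d["P"].reshape(-1,3); m=(P[:,2]>zlo)&(P[:,2]<zhi)&(np.hypot(P[:,0]-c[0],P[:,1]-c[1])<r)
    return P[m]
E
python3 - <<'E'
from h import *
d=snap("top")
p=hl(d,84,96,(610,-60),150).astype(np.float32)
p=p[p[:,0]>540]
q=cv2.convexHull(p[:,:2].copy());print(len(p),cv2.minAreaRect(q))
h=hl(d,128,150,(558,-3),22);print("pin top",len(h),h.mean(0),np.ptp(h,axis=0),np.median(h,0))
l=hl(d,95,146,(515,-35),45);l=l[(l[:,0]<545)&(l[:,1]<-20)];print("lever",len(l),l.mean(0))
v=np.linalg.svd(l-l.mean(0))[2][0];print(v, np.arctan2(v[1],v[0]))
f=hl(d,72,86,(520,-110),50);print("fork",len(f),np.round(f[::3]).tolist())
d=snap("side")
h=hl(d,112,150,(558,-3),25);print("pin side",len(h),h.mean(0),np.ptp(h,axis=0))
E
```

```text
2296 ((619.2447509765625, -63.23838806152344), (175.3509521484375, 175.86660766601562), 74.3627700805664)
pin top 96 [560.15883323   4.21149932 142.40553131] [22.49532631 22.64119415 19.47472118] [559.96381805   4.26461943 142.79460743]
lever 211 [520.09641293 -36.98236376 121.04938294]
[-0.67149217  0.27252432  0.6890782 ] 2.7560543646151086
fork 335 [[567.0, -94.0, 85.0], [565.0, -92.0, 80.0], [566.0, -99.0, 79.0], [565.0, -108.0, 85.0], [563.0, -95.0, 80.0], [563.0, -102.0, 82.0], [563.0, -111.0, 82.0], [561.0, -90.0, 77.0], [560.0, -97.0, 84.0], [560.0, -104.0, 83.0], [562.0, -112.0, 77.0], [561.0, -118.0, 83.0], [558.0, -90.0, 83.0], [559.0, -97.0, 76.0], [559.0, -104.0, 77.0], [558.0, -111.0, 85.0], [558.0, -118.0, 83.0], [560.0, -126.0, 75.0], [556.0, -90.0, 77.0], [557.0, -97.0, 76.0], [556.0, -104.0, 78.0], [556.0, -111.0, 79.0], [556.0, -118.0, 82.0], [557.0, -125.0, 80.0], [557.0, -133.0, 75.0], [554.0, -93.0, 76.0], [554.0, -100.0, 79.0], [554.0, -111.0, 81.0], [554.0, -119.0, 78.0], [554.0, -125.0, 80.0], [551.0, -92.0, 83.0], [552.0, -114.0, 75.0], [552.0, -121.0, 81.0]
[... 1174 characters left out ...]
14.0, -86.0, 76.0], [513.0, -107.0, 80.0], [513.0, -114.0, 83.0], [511.0, -79.0, 79.0], [511.0, -86.0, 74.0], [512.0, -110.0, 75.0], [508.0, -72.0, 81.0], [508.0, -79.0, 79.0], [509.0, -105.0, 80.0], [509.0, -111.0, 82.0], [505.0, -71.0, 85.0], [506.0, -79.0, 78.0], [506.0, -107.0, 82.0], [503.0, -69.0, 78.0], [503.0, -76.0, 84.0], [504.0, -107.0, 78.0], [501.0, -72.0, 80.0], [502.0, -105.0, 80.0], [502.0, -112.0, 75.0], [500.0, -105.0, 73.0], [500.0, -112.0, 77.0], [497.0, -107.0, 81.0], [497.0, -114.0, 79.0], [495.0, -109.0, 80.0], [492.0, -107.0, 83.0], [492.0, -114.0, 79.0], [490.0, -112.0, 80.0]]
pin side 208 [558.05990814  -5.75385848 131.65769078] [23.40604317 23.26112337 34.57410113]
```

```bash
cat >> h.py <<'E'
from scipy.spatial.transform import Rotation as R
def goal(x,y,z,yaw):
    "row to put TCP at xyz (world mm), tool down, tool y axis at world yaw"
    s=bot.observe(); A=R.from_rotvec(s["orientation"]); 
    ty=np.array([np.cos(yaw),np.sin(yaw),0]); tz=np.array([0,0,-1.]); 
    B=R.from_matrix(np.column_stack([np.cross(ty,tz),ty,tz]))
    t=A.inv().apply(np.array([x,y,z])-s["eef_pos"])/250
    r=(A.inv()*B).as_rotvec()/np.pi
    print("t",round(s["t"],2),"pos",np.round(s["eef_pos"],1),"yaw",round(np.arctan2(*A.as_matrix()[[1,0],1]),3),"F",np.round(s["ft_force"],1),"w",round(s["width"],1),"row",np.round(np.r_[t,r],4).tolist())
E
python3 -c "
from h import *
goal(330,-370,260,-1.3);goal(505,0,260,-.27)"
```

```text
t 0.7 pos [ 175.7 -625.8  195.6] yaw -1.297 F [-0.4 -0.8  0.5] w 87.1 row [0.8708, -0.8184, -0.2577, 0.0, 0.0, 0.0009]
t 0.7 pos [ 175.7 -625.8  195.6] yaw -1.297 F [-0.4 -0.8  0.5] w 87.1 row [1.9448, -2.054, -0.2579, 0.0, 0.0, -0.3269]
```

>>> apply_moves(
  increments=[
    [[0.65, -0.68, -0.26, 0, 0, 0], [0.65, -0.68, -0.26, 0, 0, 0], [0.65, -0.68, -0.26, 0, 0, 0], [0.65, -0.68, -0.26, 0, 0, 0], [0.65, -0.68, -0.26, 0, 0, 0]],
  ],
  jaw=0.45,
)

```text
t: 1.2
eef_pos: [287.5, -415.9, 261.5]
orientation: [3.111, 0.43, 0.001]
ft_force: [0.8, 0.1, 0.7]
width: 54.9
finger_force: 0.0
```

>>> apply_moves(
  increments=[
    [[0.65, -0.68, 0, 0, 0, 0], [0.65, -0.68, 0, 0, 0, 0], [0.65, -0.68, 0, 0, 0, 0], [0.65, -0.68, 0, 0, 0, 0], [0.65, -0.68, 0, 0, 0, 0]],
  ],
)

```text
t: 1.7
eef_pos: [398.1, -207.0, 261.0]
orientation: [3.111, 0.434, 0.001]
ft_force: [-0.3, -1.3, -0.3]
width: 47.8
finger_force: 0.0
```

```bash
python3 -c "
from h import *
goal(500,0,260,-.27)"
```

```text
t 1.7 pos [ 398.1 -207.   261. ] yaw -1.293 F [-0.3 -1.3 -0.3] w 47.8 row [0.6187, -0.6849, 0.0039, 0.0004, -0.0001, -0.3258]
```

>>> apply_moves(
  increments=[
    [[0.62, -0.68, 0, 0, 0, -0.326], [0.62, -0.68, 0, 0, 0, -0.326], [0.62, -0.68, 0, 0, 0, -0.326], [0.62, -0.68, 0, 0, 0, -0.326], [0.62, -0.68, 0, 0, 0, -0.326]],
  ],
)

```text
t: 2.2
eef_pos: [500.9, -0.4, 261.1]
orientation: [2.73, 1.554, 0.003]
ft_force: [0.1, -0.4, 0.1]
width: 47.7
finger_force: 0.0
```

```bash
python3 -c "
from h import *
goal(530,10,260,-.27)
d=snap('wrist','w1.png');print(np.round(d['tool_from_camera'],2))
find('wrist',['pin','dial','unit'],d)"
```

```text
t 2.2 pos [ 5.009e+02 -4.000e-01  2.611e+02] yaw -0.536 F [ 0.1 -0.4  0.1] w 47.7 row [0.0951, 0.0788, 0.0047, 0.0004, -0.0005, -0.0847]
[[  -0.     -0.96   -0.26   71.59]
 [   1.     -0.     -0.     -0.74]
 [   0.     -0.26    0.96 -189.65]
 [   0.      0.      0.      1.  ]]
wrist pin 0.74 [360.1, 173.1, 35.3, 28.2] [559.   4. 144.] [[549.0, -9.0, 118.0], [570.0, 13.0, 146.0]]
wrist pin 0.73 [266.8, 276.1, 15.5, 34.8] [412. -57.  85.] [[401.0, -66.0, 7.0], [418.0, -49.0, 117.0]]
wrist pin 0.6 [285.1, 51.5, 41.2, 47.1] [553. 112. 124.] [[539.0, 99.0, 105.0], [567.0, 127.0, 126.0]]
wrist dial 0.64 [326.4, 171.0, 91.9, 102.2] [528. -38. 111.] [[495.0, -60.0, 81.0], [577.0, -23.0, 142.0]]
wrist unit 0.6 [327.9, 90.3, 226.9, 215.6] [606. -35.  90.] [[505.0, -153.0, 11.0], [711.0, 37.0, 129.0]]
```

View pics/w1.png

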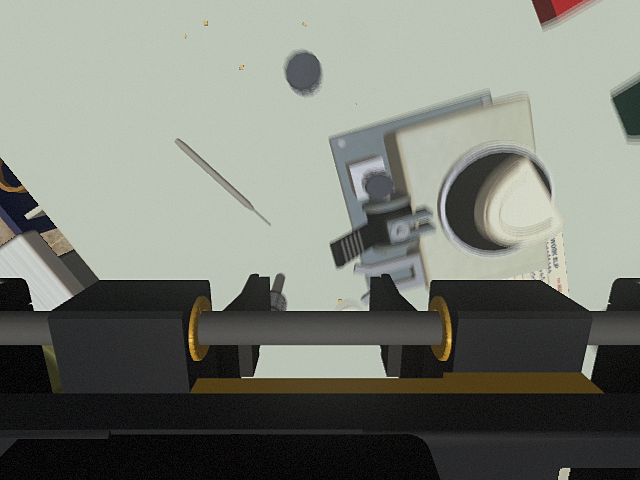

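The wrist view shows the target pin's head at px (378,186) beside the lever, with the fork just above the fingers at px (395,275). Next I'll refine the positions from the wrist depth.

```bash
cat >> h.py <<'E'
def measure(c=(559,3)):
    d=snap('wrist')
    h=hl(d,138,150,c,18)
    (cx,cy),r=cv2.minEnclosingCircle(h[:,:2].astype(np.float32)) if len(h) else ((0,0),0)
    print("head",len(h),h.mean(0).round(1),(round(cx,1),round(cy,1),round(r,1)))
    p=hl(d,86,94,(620,-65),130).astype(np.float32);p=p[p[:,0]>545]
    print("house",len(p),cv2.minAreaRect(cv2.convexHull(p[:,:2].copy())))
    f=hl(d,76,84,(528,-100),40)
    print("fork",len(f));c,s=np.cos(-.27),np.sin(-.27)
    g=(f[:,:2]-[559.5,3.5])@np.array([[c,-s],[s,c]])
    for a in range(-40,40,10):
        m=(g[:,0]>=a)&(g[:,0]<a+10);print(a,np.histogram(g[m,1],np.arange(-134,-84,3))[0])
    print(np.arange(-134,-84,3))
E
python3 -c "
from h import *
measure()"
```

```text
head 634 [559.7   1.8 144.2] (560.0, 1.3, 12.0)
house 11840 ((619.9269409179688, -66.94015502929688), (174.67926025390625, 169.20785522460938), 74.2906723022461)
fork 1222
-40 [10 13 25  5  0  0  0  0  0  0  0  4 18 23 22  9]
-30 [ 0  3  3  9  0  0  0  0  0  0 10 23 25 27 10  0]
-20 [ 0  0  0  0  0  0  0  0  0  3 22 26 24 24  0  0]
-10 [ 0  0  0  0  1  0  0  0  0  1 22 31 20 25  0  0]
0 [ 0 14 22 23 34  0  0  0  0  2 23 26 22 26  0  0]
10 [ 1 17 22 24 32  0  0  0  0  2 25 24 26 21  0  0]
20 [ 0 14 26 24 29 18 16 17 16 17 24 26 27 23  0  0]
30 [ 0  0  8  8  7  8  6 10  8 10  7 11 10  7  3  0]
[-134 -131 -128 -125 -122 -119 -116 -113 -110 -107 -104 -101  -98  -95
  -92  -89  -86]
```

>>> apply_moves(
  increments=[
    [[0.1, 0.08, 0, 0, 0, -0.085], [0.1, 0.08, 0, 0, 0, -0.085], [0.1, 0.08, 0, 0, 0, -0.085]],
  ],
)

```text
t: 2.75
eef_pos: [529.8, 4.1, 260.1]
orientation: [-2.512, -1.885, 0.002]
ft_force: [-0.4, -0.2, -0.0]
width: 47.7
finger_force: 0.0
```

```bash
python3 -c "
from h import *
goal(559.5,3,200,-.27)
measure()"
```

```text
t 2.75 pos [529.8   4.1 260.1] yaw -0.283 F [-0.4 -0.2 -0. ] w 47.7 row [0.0291, 0.1154, 0.2401, -0.0004, 0.0001, -0.0042]
head 599 [559.7   1.9 144.1] (559.7, 1.3, 12.0)
house 7673 ((631.6976318359375, -33.952117919921875), (179.10140991210938, 132.11080932617188), 34.82627487182617)
fork 646
-40 [ 0  0  0  0  0  0  0  0  0  0  0  5 17 18 22  9]
-30 [ 0  0  0  0  3  1  0  0  0  0 10 19 25 29 11  0]
-20 [ 0  0  0  0 10  0  0  0  0  5 22 21 24 26  0  0]
-10 [ 0  0  0  0 10  1  0  0  0  8 20 26 22 24  0  0]
0 [ 0  0  0  0 10  1  0  0  0  4 25 25 20 27  0  0]
10 [ 0  0  0  0 11  0  0  0  0  0 20 25 22 24  0  0]
20 [0 0 0 0 5 0 0 0 1 0 7 8 7 8 0 0]
30 [0 0 0 0 0 0 0 0 0 0 0 0 0 0 0 0]
[-134 -131 -128 -125 -122 -119 -116 -113 -110 -107 -104 -101  -98  -95
  -92  -89  -86]
```

```bash
python3 -c "
from h import *
goal(559.8,1.5,170,-.272)"
```

```text
t 2.8 pos [529.7   4.1 260.3] yaw -0.286 F [-0.5  0.5  0.4] w 47.5 row [0.0243, 0.1188, 0.3609, -0.0002, 0.0002, -0.0044]
```

>>> apply_moves(
  increments=[
    [[0.0243, 0.1188, 0, 0, 0, -0.0044], [0.0243, 0.1188, 0.2, 0, 0, -0.0044], [0.0243, 0.1188, 0.36, 0, 0, -0.0044], [0.0243, 0.1188, 0.36, 0, 0, -0.0044]],
  ],
)

```text
t: 3.2
eef_pos: [555.6, 1.5, 165.3]
orientation: [-2.496, -1.897, 0.014]
ft_force: [-0.5, 0.2, -0.7]
width: 47.8
finger_force: 0.0
```

```bash
python3 -c "
from h import *
goal(559.8,1.5,113,-.272)
d=snap('side','s2.png')
cv2.imwrite('pics/c.png',cv2.resize(d['pixels'][150:310,240:420,::-1],(720,600)[:2],interpolation=2))"
```

```text
t 3.2 pos [555.6   1.5 165.3] yaw -0.271 F [-0.5  0.2 -0.7] w 47.8 row [0.0052, 0.0182, 0.209, -0.0032, 0.0011, 0.0003]
```

View pics/c.png

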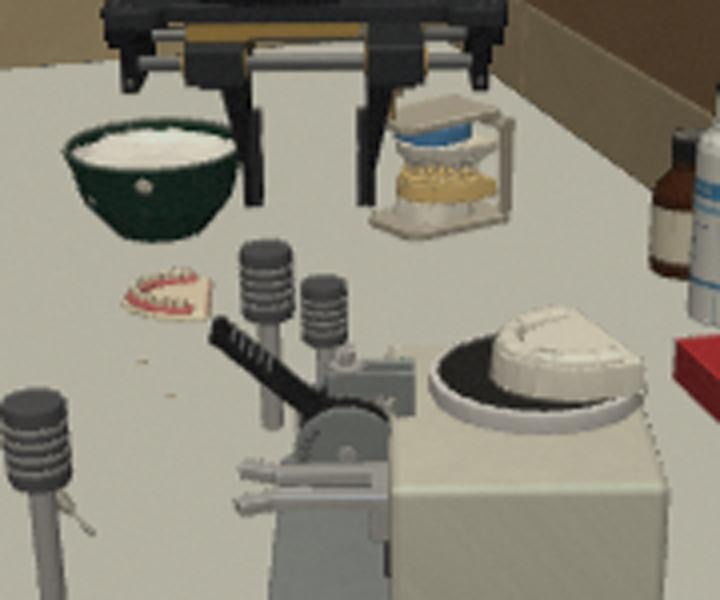

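The side view shows the open fingers straddling the target pin at crop (320,200) above its head (325,290), clear of the turret. Next I descend and close.

>>> apply_moves(
  increments=[
    [[0.002, 0.01, 0.1, 0, 0, 0], [0.002, 0.01, 0.19, 0, 0, 0], [0.002, 0.01, 0.19, 0, 0, 0]],
  ],
)

```text
t: 3.55
eef_pos: [562.2, 2.4, 123.2]
orientation: [-2.499, -1.904, 0.002]
ft_force: [-0.6, -0.2, -0.7]
width: 48.0
finger_force: 0.0
```

```bash
python3 -c "
from h import *
goal(559.8,1.5,113,-.272)"
```

```text
t 3.55 pos [562.2   2.4 123.2] yaw -0.269 F [-0.6 -0.2 -0.7] w 48.0 row [-0.0059, -0.0082, 0.0409, -0.0003, 0.0003, 0.0011]
```

>>> apply_moves(
  increments=[
    [[-0.005, -0.009, 0.041, 0, 0, 0], [-0.005, -0.009, 0.041, 0, 0, 0]],
  ],
)

```text
t: 3.75
eef_pos: [560.5, 2.3, 113.7]
orientation: [2.497, 1.905, 0.001]
ft_force: [-0.4, 0.2, 0.3]
width: 48.1
finger_force: 0.0
```

>>> apply_moves(
  increments=[
    [[0, 0, 0, 0, 0, 0], [0, 0, 0, 0, 0, 0], [0, 0, 0, 0, 0, 0], [0, 0, 0, 0, 0, 0], [0, 0, 0, 0, 0, 0]],
  ],
  jaw=1,
  grip_force=20,
)

```text
t: 4.25
eef_pos: [560.6, 2.8, 113.1]
orientation: [2.496, 1.907, 0.001]
ft_force: [0.3, 0.2, 1.1]
width: 22.5
finger_force: 20.0
```

```bash
python3 -c "
from h import *
goal(559.8,1.5,218,-.272)"
```

```text
t 4.25 pos [560.6   2.8 113.1] yaw -0.266 F [0.3 0.2 1.1] w 22.5 row [-0.0058, -0.0013, -0.4196, 0.0002, -0.0, 0.0019]
```

>>> apply_moves(
  increments=[
    [[0, 0, -0.05, 0, 0, 0], [0, 0, -0.12, 0, 0, 0], [0, 0, -0.2, 0, 0, 0], [0, 0, -0.32, 0, 0, 0], [0, 0, -0.44, 0, 0, 0]],
  ],
)

```text
t: 4.75
eef_pos: [559.9, 3.0, 224.3]
orientation: [-2.496, -1.907, 0.001]
ft_force: [1.4, 0.1, 0.1]
width: 22.6
finger_force: 20.0
```

```bash
python3 -c "
from h import *
goal(530.2,-104.3,222,-1.842)
d=snap('side','s3.png')
cv2.imwrite('pics/c.png',cv2.resize(d['pixels'][150:310,240:420,::-1],(720,600)[:2],interpolation=2))"
```

```text
t 4.75 pos [559.9   3.  224.3] yaw -0.266 F [1.4 0.1 0.1] w 22.6 row [-0.4452, -0.002, 0.0094, -0.0001, 0.0001, 0.5017]
```

View pics/c.png

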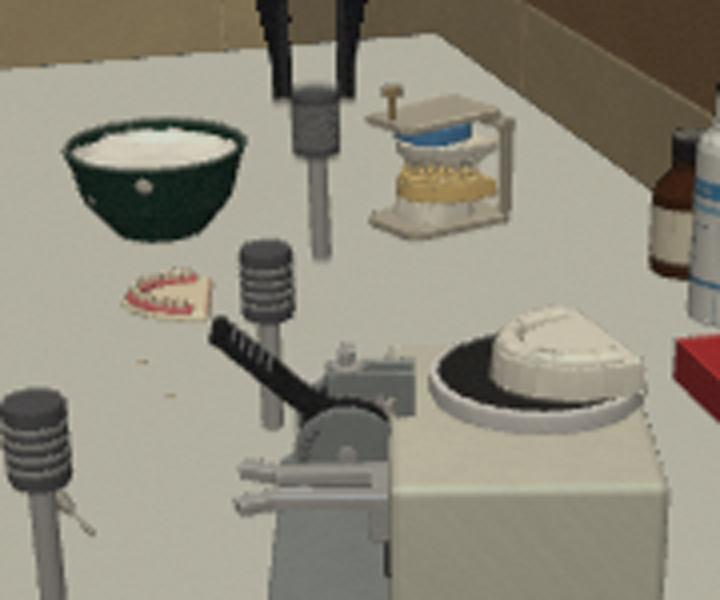

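```bash
python3 - <<'E'
from h import *
for n in ('side','top'):
    d=snap(n); s=bot.observe(); print(s['eef_pos'])
    p=hl(d,125,330,(560,2),60)
    for z in range(130,300,6):
        q=p[(p[:,2]>=z)&(p[:,2]<z+6)]
        if len(q): print(n,z,len(q),q.mean(0).round(0)[:2],q[:,0].min().round(),q[:,0].max().round())
E
```

```text
[562.9496952    3.39011286 228.0540981 ]
side 130 4 [511. -25.] 509.0 513.0
side 136 1 [507. -24.] 507.0 507.0
side 166 14 [562.  -0.] 558.0 565.0
side 172 14 [561.  -1.] 557.0 566.0
side 178 12 [562.  -1.] 558.0 566.0
side 184 16 [562.  -1.] 558.0 566.0
side 190 13 [562.  -2.] 558.0 566.0
side 196 13 [562.  -1.] 558.0 567.0
side 202 13 [562.  -1.] 558.0 567.0
side 208 12 [561.  -1.] 557.0 564.0
side 214 15 [560.  -1.] 557.0 564.0
side 220 10 [560.  -1.] 556.0 565.0
side 226 30 [559.  -6.] 550.0 570.0
side 232 37 [559.  -6.] 550.0 573.0
side 238 32 [558.  -7.] 550.0 570.0
side 244 36 [559.  -7.] 550.0 570.0
side 250 33 [559.  -6.] 549.0 571.0
side 256 68 [559.  -4.] 539.0 577.0
side 262 40 [559.  -4.] 539.0 577.0
side 268 29 [559.  -6.] 540.0 577.0
side 274 32 [559.  -6.] 539.0 578.0
side 280 31 [557.  -4.] 538.0 578.0
side 286 37 [560.  -6.] 536.0 580.0
side 292 42 [558.  -5.] 535.0 581.0
side 298 44 [558.  -5.] 535.0 582.0
[561.7018027    3.13877333 225.62568077]
```

```bash
python3 - <<'E'
from h import *
d=optics.snapshot('wrist');z=d['z_map'];v,u=np.mgrid[:480,:640]
P=(np.stack([(u-d["cx"])/d["fx"]*z,(v-d["cy"])/d["fy"]*z,z,np.ones_like(z)],-1)@np.array(d["tool_from_camera"]).T)[...,:3]
m=(z>0)&(abs(P[...,0])<25)&(abs(P[...,1])<40)&(P[...,2]<75)
p=P[m];print(len(p))
for a in range(-140,75,8):
    q=p[(p[:,2]>=a)&(p[:,2]<a+8)]
    if len(q):print(a,len(q),q.min(0).round(),q.max(0).round(), np.unique((q[:,1]//6*6).astype(int)).tolist())
cv2.imwrite('pics/w3.png',d['pixels'][:,:,::-1])
print(bot.observe()['eef_pos'],bot.observe()['joint_pos'])
E
```

```text
39191
-140 10588 [  15.  -40. -140.] [  25.   40. -132.] [-42, -36, -30, -24, -18, -12, -6, 0, 6, 12, 18, 24, 30, 36]
-132 6510 [  22.  -40. -132.] [  25.   40. -124.] [-42, -36, -30, -24, -18, -12, -6, 0, 6, 12, 18, 24, 30, 36]
-124 4542 [  -7.  -40. -124.] [  25.   40. -116.] [-42, -36, -30, -24, -18, -12, -6, 0, 6, 12, 18, 24, 30, 36]
-116 340 [  13.  -17. -116.] [  25.   16. -108.] [-18, 12]
-108 294 [   7.  -17. -108.] [  19.   15. -100.] [-18, 12]
-100 324 [   1.  -18. -100.] [ 14.  16. -92.] [-18, 12]
-92 263 [ -4. -18. -92.] [ 11.  16. -84.] [-18, 12]
-84 980 [-11. -17. -84.] [  7.  15. -76.] [-18, 6, 12]
-76 190 [-11. -17. -76.] [  2.  15. -68.] [-18, 6, 12]
-68 352 [-10. -23. -68.] [ 11.  22. -60.] [-24, -18, 6, 12, 18]
-60 482 [  4. -23. -60.] [ 11.  21. -52.] [-24, -18, 6, 12, 18]
-52 401 [  0. -22. -52.] [ 11.  20. -44.] [-24, -18, 6, 12, 18]
-44 379 [ -4. -21. -44.] [ 11.  19. -36.] [-24, -18, 6, 12, 18]
-36 1750 [ -7. -21. -36.] [ 11.  19. -28.] [-24, -18, -12, -6, 0, 6, 12, 18]
-28 298 [  2. -21. -28.] [ 11.  19. -20.] [-24, -18, -12, -6, 0, 6, 12, 18]
-20 222 [  2. -12. -20.] [ 11.  10. -12.] [-18, -12, -6, 0, 6]
-12 246 [ -0. -13. -12.] [11. 11. -4.] [-18, -12, -6, 0, 6]
-4 102 [  2. -12.  -4.] [10. 10.  4.] [-12, -6, 0, 6]
20 17 [ 2. -3. 25.] [ 3.  3. 28.] [-6, 0]
28 51 [ 0. -5. 28.] [ 4.  4. 36.] [-6, 0]
36 42 [-0. -5. 36.] [ 3.  4. 43.] [-6, 0]
44 50 [ 0. -5. 44.] [ 3.  4. 52.] [-6, 0]
52 40 [-0. -5. 52.] [ 3.  4. 60.] [-6, 0]
60 17 [ 0. -4. 60.] [ 3.  4. 63.] [-6, 0]
[560.63227676   2.90358767 223.79157806] [ 0.62001502  0.17958387 -0.7555459   1.61508577  0.12535979  1.39502789
 -0.41529342]
```

View pics/w3.png

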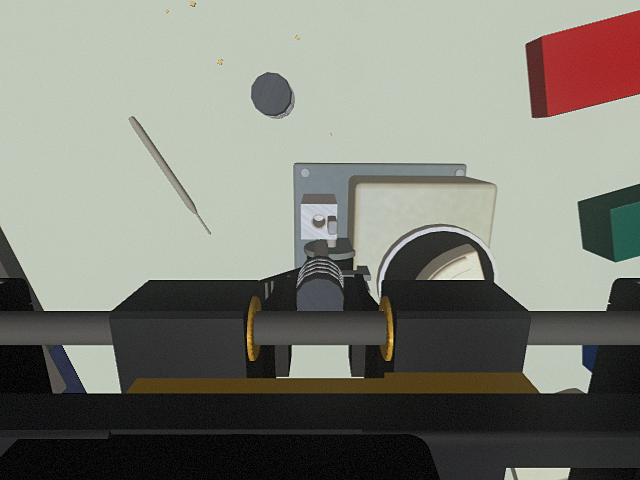

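>>> apply_moves(
  increments=[
    [[-0.445, 0, 0, 0, 0, 0.5], [-0.445, 0, 0, 0, 0, 0.5], [-0.445, 0, 0, 0, 0, 0.5], [-0.445, 0, 0, 0, 0, 0.5], [-0.445, 0, 0, 0, 0, 0.5]],
  ],
)

```text
t: 5.45
eef_pos: [529.7, -105.4, 221.3]
orientation: [-3.024, -0.847, 0.004]
ft_force: [0.0, 1.3, -0.9]
width: 22.6
finger_force: 20.0
```

```bash
python3 -c "
from h import *
goal(531.6,-105.4,222,-1.842)"
```

```text
t 5.45 pos [ 529.7 -105.4  221.3] yaw -1.024 F [ 0.   1.3 -0.9] w 22.6 row [0.0063, 0.0038, -0.0027, -0.0004, 0.0009, 0.2603]
```

>>> apply_moves(
  increments=[
    [[0.006, 0.004, -0.003, 0, 0, 0.26], [0.006, 0.004, -0.003, 0, 0, 0.26], [0.006, 0.004, -0.003, 0, 0, 0.26], [0.006, 0.004, -0.003, 0, 0, 0.26], [0.006, 0.004, -0.003, 0, 0, 0.26]],
  ],
)

```text
t: 5.95
eef_pos: [531.8, -104.5, 222.0]
orientation: [-3.125, 0.316, 0.005]
ft_force: [0.2, -0.7, -0.4]
width: 22.7
finger_force: 20.0
```

>>> apply_moves(
  increments=[
    [[0, 0, 0, 0, 0, 0.017], [0, 0, 0, 0, 0, 0.017], [0, 0, 0, 0, 0, 0.017], [0, 0, 0, 0, 0, 0.017]],
  ],
)

```text
t: 6.35
eef_pos: [532.5, -104.5, 223.0]
orientation: [-3.117, 0.388, 0.002]
ft_force: [-1.7, -0.1, 0.1]
width: 22.6
finger_force: 20.0
```

```bash
python3 - <<'E'
from h import *
goal(531.6,-105.4,222,-1.842)
d=snap('side');p=hl(d,140,300,(531,-105),40)
for z in range(150,220,10):
    q=p[(p[:,2]>=z)&(p[:,2]<z+10)]
    if len(q): print(z,len(q),q.mean(0).round(1))
d=snap('wrist');p=hl(d,140,230,(531,-105),20)
for z in range(150,230,10):
    q=p[(p[:,2]>=z)&(p[:,2]<z+10)]
    if len(q): print('w',z,len(q),q.mean(0).round(1))
f=hl(d,76,84,(528,-100),50);c,s=np.cos(-.272),np.sin(-.272)
g=(f[:,:2]-[530.2,-104.6])@np.array([[c,-s],[s,c]])
for a in range(-50,40,10):
    m=(g[:,0]>=a)&(g[:,0]<a+10);print(a,np.histogram(g[m,1],np.arange(-26.5,28,2))[0])
E
```

```text
t 6.35 pos [ 532.5 -104.5  223. ] yaw -1.818 F [-1.7 -0.1  0.1] w 22.6 row [-0.0027, 0.0043, 0.0041, 0.0, 0.0003, 0.0075]
160 27 [ 528.5 -108.   165.4]
170 22 [ 528.6 -108.2  175.4]
180 26 [ 528.8 -108.3  185.1]
190 25 [ 529.2 -108.2  194.9]
200 32 [ 529.1 -107.4  204.5]
210 26 [ 528.8 -108.7  214.2]
w 150 3 [ 533.9 -105.   159.4]
w 160 47 [ 533.8 -106.5  165. ]
w 170 56 [ 533.9 -106.1  174.9]
w 180 64 [ 533.9 -106.2  185.1]
w 190 50 [ 534.2 -106.2  194. ]
w 210 1 [540.7 -99.3 220. ]
w 220 210 [ 539.7 -107.3  226.1]
-50 [0 0 0 0 0 0 0 0 0 0 0 0 0 0 0 0 0 0 0 0 0 0 0 0 0 0 0]
-40 [ 0  9 15 18 19 18 11  1  0  0  0  0  0  0  0  0  0  0  0  6 16 18 17 16
 12  3  0]
-30 [ 0  0  5 15 20 20 19 20 12  3  0  0  0  0  0  0  0  6 15 28 21 21 18  9
  1  0  0]
-20 [ 0  0  0  2 22 22 21 20 21 10  0  0  0  0  0  0  0 19 20 20 27 22 10  0
  0  0  0]
-10 [ 0  0  0  0 20 25 24 25 20 10  0  0  0  0  0  0  0 21 21 20 22 30  3  0
  0  0  0]
0 [ 0  0  0  0 20 20 21 22 24 15  0  0  0  0  0  0  4 21 21 22 20 22  9  0
  0  0  0]
10 [ 0  0  0  1 25 25 22 20 21 10  0  0  0  0  0  0  3 29 22 22 22 20 11  0
  0  0  0]
20 [ 0  0  0  0 22 22 25 27 24 18 14 14 17 19 14 14 14 27 29 22 22 22 11  0
  0  0  0]
30 [0 0 0 0 4 4 4 4 6 4 4 4 4 4 3 6 4 4 6 4 4 4 2 0 0 0 0]
```

>>> apply_moves(
  increments=[
    [[0, 0.001, 0.09, 0, 0, 0.006], [0, 0.001, 0.18, 0, 0, 0.006], [0, 0.001, 0.25, 0, 0, 0.006], [0, 0.001, 0.25, 0, 0, 0.006], [0, 0.001, 0.25, 0, 0, 0.006]],
  ],
)

```text
t: 6.95
eef_pos: [532.9, -104.8, 161.4]
orientation: [-3.114, 0.419, 0.0]
ft_force: [0.0, -1.1, -0.6]
width: 22.6
finger_force: 20.0
```

```bash
python3 -c "
from h import *
goal(532,-104.7,88,-1.842)"
```

```text
t 6.95 pos [ 532.9 -104.8  161.4] yaw -1.838 F [ 0.  -1.1 -0.6] w 22.6 row [-0.0035, 0.0004, 0.2935, -0.0, 0.0, 0.0012]
```

>>> apply_moves(
  increments=[
    [[-0.002, 0, 0.05, 0, 0, 0], [-0.002, 0, 0.1, 0, 0, 0], [-0.002, 0, 0.15, 0, 0, 0], [-0.002, 0, 0.2, 0, 0, 0], [-0.002, 0, 0.2, 0, 0, 0]],
  ],
)

```text
t: 7.45
eef_pos: [530.5, -104.5, 108.5]
orientation: [-3.113, 0.419, 0.007]
ft_force: [0.4, -0.4, -0.7]
width: 22.1
finger_force: 20.0
```

```bash
python3 -c "
from h import *
goal(532,-104.7,87,-1.842)"
```

```text
t 7.45 pos [ 530.5 -104.5  108.5] yaw -1.838 F [ 0.4 -0.4 -0.7] w 22.1 row [0.0064, -0.0007, 0.0859, -0.0, 0.0014, 0.0012]
```

>>> apply_moves(
  increments=[
    [[0.002, 0, 0.03, 0, 0, 0], [0.002, 0, 0.06, 0, 0, 0], [0.002, 0, 0.084, 0, 0, 0], [0.002, 0, 0.084, 0, 0, 0], [0.002, 0, 0.084, 0, 0, 0]],
  ],
)

```text
t: 7.95
eef_pos: [532.8, -104.9, 90.0]
orientation: [3.113, -0.419, -0.0]
ft_force: [0.1, 0.5, -0.5]
width: 22.7
finger_force: 20.0
```

```bash
python3 - <<'E'
from h import *
goal(532,-104.7,85,-1.842)
d=snap('side','s4.png')
cv2.imwrite('pics/c.png',cv2.resize(d['pixels'][170:330,240:420,::-1],(720,600)[:2],interpolation=2))
E
```

```text
t 7.95 pos [ 532.8 -104.9   90. ] yaw -1.838 F [ 0.1  0.5 -0.5] w 22.7 row [-0.0033, 0.0002, 0.0201, 0.0, 0.0, 0.0012]
```

View pics/c.png

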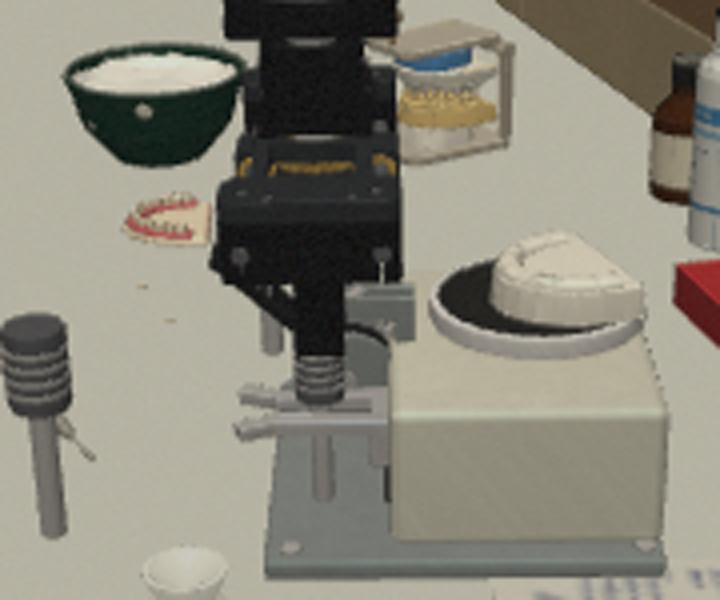

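The side view shows the shank hanging in the fork gap at crop (322,460), with the head just above the prongs at (320,395) and everything upright. I'll lower it to contact next.

>>> apply_moves(
  increments=[
    [[-0.002, 0, 0.008, 0, 0, 0], [-0.002, 0, 0.016, 0, 0, 0], [-0.002, 0, 0.018, 0, 0, 0], [-0.002, 0, 0.018, 0, 0, 0]],
  ],
)

```text
t: 8.4
eef_pos: [532.2, -104.7, 85.4]
orientation: [3.113, -0.419, -0.0]
ft_force: [0.1, 0.2, -1.2]
width: 22.4
finger_force: 20.0
```

Nearly seated, so I'll release with a modest opening.

>>> apply_moves(
  increments=[
    [[0, 0, 0.003, 0, 0, 0], [0, 0, 0.003, 0, 0, 0], [0, 0, 0.003, 0, 0, 0], [0, 0, 0.003, 0, 0, 0], [0, 0, 0.003, 0, 0, 0]],
  ],
  jaw=0.6,
)

```text
t: 8.9
eef_pos: [532.4, -104.8, 84.9]
orientation: [3.113, -0.419, 0.0]
ft_force: [-0.2, -0.0, -0.6]
width: 34.0
finger_force: 0.0
```

>>> apply_moves(
  increments=[
    [[0, 0, -0.06, 0, 0, 0], [0, 0, -0.14, 0, 0, 0], [0, 0, -0.28, 0, 0, 0], [0, 0, -0.42, 0, 0, 0], [0, 0, -0.42, 0, 0, 0]],
  ],
)

```text
t: 9.4
eef_pos: [536.0, -105.0, 196.4]
orientation: [3.112, -0.419, 0.016]
ft_force: [0.4, 0.5, -0.1]
width: 34.6
finger_force: 0.0
```

```bash
python3 - <<'E'
from h import *
c,s=np.cos(-.272),np.sin(-.272)
O=np.array([559.8,1.4])-np.array([[c,-s],[s,c]])@[-97,50];L=O+np.array([[c,-s],[s,c]])@[-135,0]
print("O",O,"press",L)
goal(*L,185,-1.842)
d=snap('side','s5.png')
p=hl(d,10,200,(530,-104),22)
for z in range(10,125,12):
    q=p[(p[:,2]>=z)&(p[:,2]<z+12)]
    if len(q): print(z,len(q),q.mean(0).round(1),q[:,2].max())
d=snap('wrist');l=hl(d,95,146,(515,-35),45)
g=(l[:,:2]-O)@np.array([[c,-s],[s,c]]);m=(g[:,0]<-105)
for a in range(-160,-104,8):
    k=(g[:,0]>=a)&(g[:,0]<a+8)&(abs(g[:,1])<25);
    if k.sum():print(a,k.sum(),np.percentile(g[k,1],[2,98]).round(1),l[k,2].mean().round(1))
E
```

```text
O [639.80092193 -72.82164436] press [509.76412857 -36.55275445]
t 9.4 pos [ 536.  -105.   196.4] yaw -1.838 F [ 0.4  0.5 -0.1] w 34.6 row [-0.1739, -0.2365, 0.0436, 0.0001, -0.0034, 0.0012]
10 188 [ 529.9 -105.8   13.2] 21.33300078244065
22 26 [ 528.7 -107.7   27.8] 33.28017861724743
34 27 [ 528.8 -108.1   39.9] 45.617903167459076
46 27 [ 529.3 -107.6   51.6] 57.817209553935356
58 17 [ 529.4 -108.3   62. ] 65.48303448933103
70 125 [ 529.2 -111.9   79.1] 81.9852903749981
82 76 [ 527.6 -113.1   87.6] 93.86669018690111
94 76 [ 527.5 -113.1  100.2] 105.81082414044107
106 110 [ 528.4 -110.1  113.7] 117.98620870423917
118 6 [ 529.4 -105.4  118.5] 119.05329005004427
-144 101 [-6.5  2.1] 134.7
-136 292 [-12.1   3.9] 127.8
-128 398 [-12.1  10.6] 119.8
-120 400 [-12.1  10.9] 111.8
-112 376 [-12.1  10.8] 104.0
```

>>> apply_moves(
  increments=[
    [[-0.174, -0.2365, 0.03, 0, -0.003, 0.001], [-0.174, -0.2365, 0.03, 0, -0.003, 0.001], [-0.174, -0.2365, 0.03, 0, -0.003, 0.001], [-0.174, -0.2365, 0.03, 0, -0.003, 0.001], [-0.174, -0.2365, 0.03, 0, -0.003, 0.001]],
  ],
  jaw=1,
)

```text
t: 10.0
eef_pos: [505.8, -37.5, 181.8]
orientation: [-3.112, 0.426, 0.016]
ft_force: [-0.2, -0.8, 0.3]
width: 3.7
finger_force: 0.0
```

```bash
python3 -c "
from h import *
goal(510,-37,145,-1.842)"
```

```text
t 10.0 pos [505.8 -37.5 181.8] yaw -1.843 F [-0.2 -0.8  0.3] w 3.7 row [0.017, -0.0065, 0.147, 0.0002, 0.0032, -0.0004]
```

>>> apply_moves(
  increments=[
    [[0.004, -0.002, 0.06, 0, 0.001, 0], [0.004, -0.002, 0.12, 0, 0.001, 0], [0.004, -0.002, 0.14, 0, 0.001, 0], [0.004, -0.002, 0.14, 0, 0.001, 0], [0.004, -0.002, 0.14, 0, 0.001, 0]],
  ],
)

```text
t: 10.5
eef_pos: [506.9, -36.1, 147.4]
orientation: [-3.112, 0.424, 0.01]
ft_force: [-0.5, 0.3, 0.1]
width: 0.7
finger_force: 0.0
```

```bash
python3 -c "
from h import *
goal(510,-37,125,-1.842)"
```

```text
t 10.5 pos [506.9 -36.1 147.4] yaw -1.842 F [-0.5  0.3  0.1] w 0.7 row [0.0134, 0.0003, 0.0895, -0.0, 0.002, 0.0001]
```

>>> apply_moves(
  increments=[
    [[0.008, 0, 0.02, 0, 0.001, 0], [0.008, 0, 0.04, 0, 0.001, 0], [0.008, 0, 0.06, 0, 0.001, 0], [0.008, 0, 0.08, 0, 0.001, 0]],
  ],
)

```text
t: 10.9
eef_pos: [508.5, -36.4, 126.8]
orientation: [-3.113, 0.424, 0.005]
ft_force: [0.5, 0.2, -0.5]
width: 0.2
finger_force: 0.0
```

```bash
cat >> h.py <<'E'
def lever(n='side'):
    c,s=np.cos(-.272),np.sin(-.272);O=np.array([639.8,-73.1]);d=snap(n)
    l=hl(d,60,150,(515,-35),60);g=(l[:,:2]-O)@np.array([[c,-s],[s,c]])
    k=(g[:,0]<-118)&(abs(g[:,1])<14)
    for a in range(-190,-105,8):
        k=(g[:,0]>=a)&(g[:,0]<a+8)&(abs(g[:,1])<16)
        if k.sum():print(n,a,k.sum(),np.percentile(l[k,2],[2,50,98]).round(1))
E
python3 -c "
from h import *
goal(510,-37,110,-1.842);lever('wrist');lever()"
```

```text
t 10.9 pos [508.5 -36.4 126.8] yaw -1.841 F [ 0.5  0.2 -0.5] w 0.2 row [0.0068, 0.0007, 0.0672, 0.0001, 0.001, 0.0002]
wrist -142 203 [128.6 130.9 133.4]
wrist -134 799 [121.4 125.9 130.4]
wrist -126 724 [113.5 118.  122. ]
wrist -118 674 [105.7 110.  114.3]
wrist -110 704 [ 84.7 101.7 106.1]
side -158 4 [138.7 140.  140.8]
side -150 36 [130.8 139.8 142.6]
side -142 44 [122.5 132.7 138.5]
side -134 42 [115.9 124.8 130.4]
side -126 40 [107.1 116.3 122. ]
side -118 37 [ 99.5 108.7 114.3]
side -110 32 [ 96.9 101.7 106.4]
```

>>> apply_moves(
  increments=[
    [[0.003, 0, 0.015, 0, 0, 0], [0.003, 0, 0.03, 0, 0, 0], [0.003, 0, 0.045, 0, 0, 0], [0.003, 0, 0.06, 0, 0, 0], [0.003, 0, 0.06, 0, 0, 0]],
  ],
)

```text
t: 11.5
eef_pos: [509.6, -36.6, 112.5]
orientation: [-3.113, 0.424, 0.004]
ft_force: [-0.4, -0.9, 4.2]
width: 0.3
finger_force: 1.9
```

>>> apply_moves(
  increments=[
    [[0, 0, 0.015, 0, 0, 0], [0, 0, 0.03, 0, 0, 0], [0, 0, 0.03, 0, 0, 0]],
  ],
)

```text
t: 11.8
eef_pos: [510.1, -36.6, 105.3]
orientation: [-3.113, 0.424, 0.002]
ft_force: [0.7, 0.8, 4.5]
width: 0.2
finger_force: 1.6
```

```bash
python3 -c "
from h import *
goal(510,-37,110,-1.842);lever()
d=snap('side');cv2.imwrite('pics/c.png',cv2.resize(d['pixels'][170:330,240:420,::-1],(720,600)[:2],interpolation=2))"
```

```text
t 11.8 pos [510.1 -36.6 105.3] yaw -1.842 F [0.7 0.8 4.5] w 0.2 row [0.0001, 0.0015, -0.0189, -0.0, 0.0004, 0.0001]
side -158 22 [130.  135.9 137.5]
side -150 49 [122.6 134.4 149.1]
side -142 68 [117.  128.2 149.1]
side -134 68 [109.5 121.8 148.8]
side -126 48 [103.8 113.3 146. ]
side -118 37 [ 97.  104.7 110. ]
side -110 26 [ 95.7  99.4 102.9]
```

View pics/c.png

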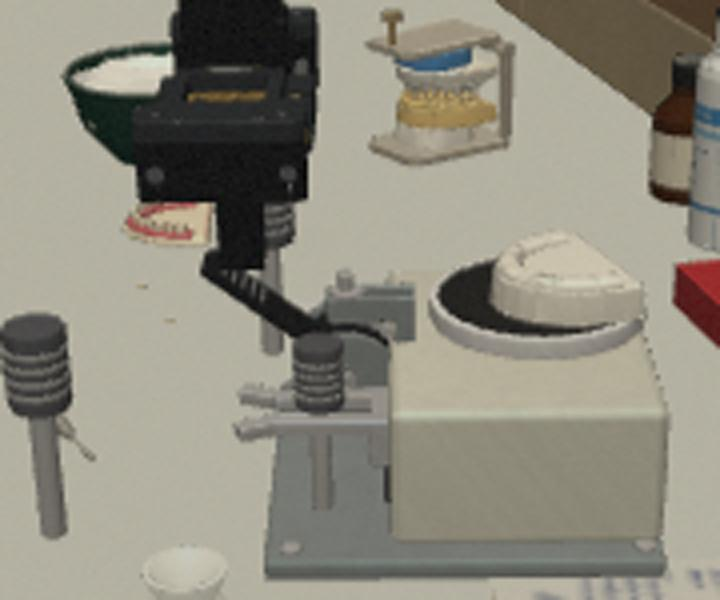

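The side view shows the pin hanging upright in the fork at crop (320,400). The fingertip touches the lever at (235,270), with 4.5 N. The visible fingertip ends about 25 mm above the stated TCP. I'll keep pressing and shift slightly forward for clearance from the turret.

>>> apply_moves(
  increments=[
    [[-0.004, 0, 0.02, 0, 0, 0], [-0.008, 0, 0.04, 0, 0, 0], [-0.012, 0, 0.06, 0, 0, 0], [-0.016, 0, 0.08, 0, 0, 0], [-0.02, 0, 0.1, 0, 0, 0]],
  ],
)

```text
t: 12.4
eef_pos: [504.3, -35.1, 80.4]
orientation: [-3.113, 0.424, 0.005]
ft_force: [-2.8, 0.6, 8.6]
width: 0.6
finger_force: 3.3
```

>>> apply_moves(
  increments=[
    [[-0.002, 0, 0.02, 0, 0, 0], [-0.004, 0, 0.04, 0, 0, 0], [-0.006, 0, 0.05, 0, 0, 0], [-0.006, 0, 0.05, 0, 0, 0], [-0.006, 0, 0.05, 0, 0, 0]],
  ],
)

```text
t: 12.9
eef_pos: [501.6, -34.3, 67.3]
orientation: [-3.113, 0.424, 0.009]
ft_force: [-3.6, 0.5, 7.0]
width: 0.7
finger_force: 3.1
```

```bash
python3 -c "
from h import *
goal(503,-35,54,-1.842);lever();lever('top')"
```

```text
t 12.9 pos [501.6 -34.3  67.3] yaw -1.841 F [-3.6  0.5  7. ] w 0.7 row [0.0065, 0.001, 0.0531, 0.0002, 0.0019, 0.0002]
side -182 2 [96.5 96.7 96.8]
side -174 31 [91.6 98.1 99.6]
side -166 33 [89.1 96.8 98.9]
side -158 63 [ 89.4 105.6 129.7]
side -150 79 [ 87.8 107.9 129.6]
side -142 93 [ 86.  106.3 130.1]
side -134 45 [ 83.2  90.  122.2]
side -126 33 [82.2 87.5 89.6]
side -118 24 [80.5 86.3 87.8]
side -110 5 [87.4 96.5 98.6]
```

>>> apply_moves(
  increments=[
    [[0.001, 0, 0.015, 0, 0.001, 0], [0.002, 0, 0.03, 0, 0.001, 0], [0.002, 0, 0.046, 0, 0.001, 0], [0.002, 0, 0.05, 0, 0.001, 0], [0.002, 0, 0.05, 0, 0.001, 0]],
  ],
)

```text
t: 13.5
eef_pos: [500.7, -34.1, 54.2]
orientation: [3.113, -0.423, -0.009]
ft_force: [-5.5, 1.9, 6.3]
width: 0.6
finger_force: 3.2
```

```bash
cat >> h.py <<'E'
def slope():
    c,s=np.cos(-.272),np.sin(-.272);O=np.array([639.8,-73.1])
    for i in range(2):
        d=snap('side')
        l=hl(d,60,110,(490,-30),70);g=(l[:,:2]-O)@np.array([[c,-s],[s,c]])
        pts=[]
        for a in list(range(-178,-158,3))+list(range(-130,-112,3)):
            k=(g[:,0]>=a)&(g[:,0]<a+3)&(abs(g[:,1])<16)
            if k.sum()>4: pts.append((g[k,0].mean(),np.percentile(l[k,2],85)))
        pts=np.array(pts);print(pts.round(1).tolist());print("slope",np.polyfit(pts[:,0],pts[:,1],1))
E
python3 -c "
from h import *
goal(503,-35,52,-1.842);slope()"
```

```text
t 13.5 pos [500.7 -34.1  54.2] yaw -1.841 F [-5.5  1.9  6.3] w 0.6 row [0.0099, 0.001, 0.0086, 0.0002, 0.0017, 0.0003]
[[-173.5, 82.9], [-170.7, 83.1], [-167.4, 83.0], [-164.5, 82.6], [-161.5, 83.0], [-158.7, 82.8], [-128.7, 82.0], [-125.5, 82.0], [-122.6, 81.4], [-119.6, 81.4], [-116.7, 81.7], [-114.3, 81.2]]
slope [-2.84764314e-02  7.81574350e+01]
[[-175.9, 81.8], [-173.5, 82.5], [-170.4, 82.8], [-167.3, 83.2], [-164.5, 83.1], [-161.5, 82.6], [-158.9, 83.2], [-128.5, 82.0], [-125.4, 81.2], [-122.3, 81.5], [-119.3, 81.7], [-116.4, 81.9], [-114.3, 81.0]]
slope [-2.33581679e-02  7.87733384e+01]
```

>>> apply_moves(
  increments=[
    [[0, 0, 0.007, 0, 0, 0], [0, 0, 0.007, 0, 0, 0], [0, 0, 0.007, 0, 0, 0], [0, 0, 0.007, 0, 0, 0], [0, 0, 0.007, 0, 0, 0]],
  ],
)

```text
t: 14.1
eef_pos: [500.7, -34.1, 52.7]
orientation: [3.113, -0.423, -0.009]
ft_force: [-5.5, 0.7, 7.7]
width: 0.6
finger_force: 3.9
```

```bash
python3 -c "
from h import *
goal(503,-35,52,-1.842);slope()
d=snap('side');cv2.imwrite('pics/c.png',cv2.resize(d['pixels'][170:330,240:420,::-1],(720,600)[:2],interpolation=2))"
```

```text
t 14.1 pos [500.7 -34.1  52.7] yaw -1.841 F [-5.5  0.7  7.7] w 0.6 row [0.01, 0.0011, 0.0026, 0.0003, 0.0017, 0.0003]
[[-173.6, 80.5], [-170.5, 81.1], [-167.2, 81.2], [-164.4, 80.9], [-161.7, 81.8], [-159.0, 81.4], [-128.3, 80.4], [-125.4, 80.6], [-122.7, 80.7], [-119.4, 80.4], [-116.4, 81.1], [-114.2, 80.5]]
slope [-9.33874307e-03  7.95369420e+01]
[[-173.5, 80.6], [-170.6, 81.1], [-167.5, 81.3], [-164.5, 81.5], [-161.4, 81.3], [-158.6, 81.4], [-128.2, 80.4], [-125.2, 80.8], [-122.3, 80.9], [-119.5, 80.7], [-116.6, 81.0], [-114.2, 80.7]]
slope [-8.55167868e-03  7.97410311e+01]
```

View pics/c.png

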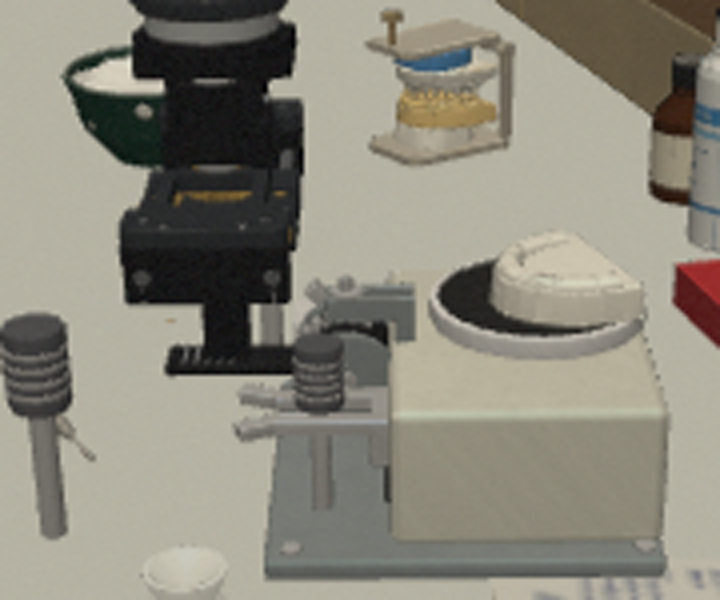

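The lever stands level at crop (230,358) under the fingertips. The pin hangs parked in the fork, and the mould and dish have not moved. I'm handing in now.

```bash
python3 -c "
from bench import bot
print(bot.close_job())"
```

```text
the job is handed in; nothing more can be done
None
```

The job is handed in: the lock pin hangs upright by its head in the fork, and the arm is holding the lever level at the third step (dial at about 0.77 rad, target 0.78), with the mould and dish unmoved in the last picture.

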